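# Seat the pitcher rinser's keyed grate

## Robot

A 6-joint arm with a two-finger parallel gripper is mounted at the origin on a cart in front of the work surface, level with it; the furniture and walls round the work are solid. World frame = base frame: x ahead of the robot, y to its left, z up, the work surface at z = 0. Lengths are in m, angles in rad, forces in N, time in s.
With the tool pointing down it reaches from about 0.35 to 0.975 m from the base axis. Payload 4.9 kg.
Tool frame: the origin (TCP) lies on the front face of the gripper's body, between the roots of the fingers; the fingertips stand ctrl.finger_overhang ahead of it and the grasp point (between the pads) lies 54 mm ahead of it (ctrl.finger_overhang is the distance from the TCP to the fingertips, in m); z points along the fingers, y is the line along which they close (so a half turn about z gives the same grasp; the last joint's range is limited). The gripper opens to 85 mm and grips with 20 to 120 N. Pads are 22 mm wide; open, the fingers measure 114 mm over their backs; the gripper's body (76 mm by 85 mm) begins 54 mm behind the grasp point. The pads swing forward as they close: fully open they stand 13 mm farther back than shut.
Start: joints at [1.009, 0.053, 1.613, -0, 1.476, -0.119], TCP at [0.268, 0.565, 0.304] pointing down, gripper open.
Joint ranges: [-3.01, 3.01], [-1.01, 2.22], [0.06, 2.58], [-1.02, 4.17], [0.09, 2.62], [-3.14, 3.14]. Speed limits (rad/s): [2.57, 2.57, 3.14, 3.14, 3.14, 3.14].

## Interface

Orientations are given as a rotation vector (axis times angle).
In Python, from station import ctrl, vision gives the robot as it stands. The module is installed in compiled form; this text tells all that it offers.
- The arm moves only by the tool drive_tool, never from a script. Its argument "rows" is a list of rows, each a list of 2 entries, a list of its own where there are three numbers: the shift along the tool's x, y, z in m, then the turn about the tool's z in rad. A call has 1 to 10 rows; each row shifts and turns the commanded pose from where the row before left it, along the tool's axes as they then stand; what a row does not reach is not made up. A row lasts 1/10 s, in which the tool goes at most 50 mm and 8.59 degrees, less where a joint would pass 70% of its speed; a pose out of reach is approached as far as the arm can. A call with a gripper value outside its range is refused whole. "jaw" is the closure, from 0 (fully open) to 1 (shut), set as the call begins (left out, the last holds). The fingers move at their own pace and stop on an object; "grip_force" is the grip in N (left out, the last holds). Time passes only in rows, so rows that do not move let the fingers close. It gives the time, the measured TCP pose, the force, the opening and the grip force at its end, in the units of the state.
- ctrl.get_obs(): the state, without advancing time (a new reading comes with each control period).
- vision.get_image(name): name is "side" or "top" or "wrist"; returns a dict with "image" (480x640x3 uint8, blue, green, red), "vertical_fov" (degrees; the focal length in pixels is half the picture's height over the tangent of half this angle, whatever the lens; pixels are square), "cx", "cy" (the principal point, pixels), "R" (3x3) and "t" (3): a world point X has camera coordinates R X + t. Camera axes: x right, y down, z forward; pixel columns grow to the right and rows downward; lengths in m; the calibration is good to about 2 mm. A picture is of the moment at which its call begins. There is no depth.
- ctrl.finish_job(): hands the job in; it is judged then, once.
The state is a dict: "t": time; "q": joint angles; "dq": joint speeds; "effort": joint torques, N m; "tool_pos": TCP position; "tool_rot": TCP orientation; "contact_force": force on the tool from outside, world axes, zero at the start; "wrist_torque": the same for the moment, N m; "opening": finger opening in m; "grip_force": force on a finger pad.
Only numpy, scipy, OpenCV 4.12 (cv2) and the standard library are available. Lean on these libraries where they do the work, as an engineer would, in place of code of your own. Each camera call takes 0.05 s, during which the arm holds its last target. There are 200 camera calls.

## Task

The round grate of the pitcher rinser was put back turned out of place and stands proud of the pan. With a fingertip push the fin on the grate round until the notch in its rim is over the locating pin by the ear of the pan, then press the grate down until it is fully home, flush with the rim. Do not lift the grate, and leave the milk pitcher, the shot glass and the tamper where they stand.

Things in the scene. Friction and masses are not known exactly. Their poses are not given: they have to be found in the camera images.
- rim_centre (a point): Centre of the rinser's round steel pan, on the axis of the grate, at the height of the pan's rim (40 mm above the worktop). The pan is fixed to the worktop: outside diameter 160 mm, wall 6 mm. A steel ear 20 x 26 mm, 44 mm high, stands outside the rim where the pin is.
- pin_top (a point): Rounded top of the locating pin inside the pan, next to the ear: upright, 9 mm in diameter, 64 mm from the axis, top 42.5 mm above the worktop. It does not move.
- notch (a point): Middle of the notch in the rim of the grate, at the plate's top face, 64 mm from the axis; open outwards, about 15.5 mm wide (the pin fits with 3 mm to spare each side). The grate is a slotted steel disc, 132 mm in diameter, 5 mm thick; its top is 48 mm above the worktop at the start, 40 mm when seated.
- fin_top (a point): Middle of the top of the upright fin on the grate, 40 mm from the axis: a radial bar 28 mm long (26 to 54 mm from the axis), 9 mm thick, 14 mm high above the plate. It lies between the axis and the notch, so it points at the notch. Pushing its side turns the grate.
- grate_turn (a joint): Angle of the grate about its upright axis in rad, counter-clockwise from above; at 0 (and at any whole turn) the notch is over the pin. It stays on its stem, turns all the way round in both directions, resists with about 2 N at the fin and stays where it is left.
- grate_seat (a joint): How far the grate is pressed down, in m: 0 at the start (proud), 0.008 fully home, negative if lifted. It slides stiffly on a seal (about 5 N to press) and stays where it is left. Until the notch is over the pin, the pin keeps it from going down.
- milk_pitcher: Loose steel milk pitcher, 73 x 103 x 76 mm, beside the rinser, to be left alone. Origin at the centre of its underside.
- shot_glass: Loose shot glass, 47 mm wide, 63 mm high, beside the rinser, to be left alone. Origin at the centre of its underside.
- tamper: Loose tamper with a wooden knob, 58 mm wide, 91 mm high, beside the rinser, to be left alone. Origin at the centre of its underside.
- button_top (a point): Top of the stem's round button on the axis, 26 mm in diameter at its foot, standing 10 mm above the plate (58 mm above the worktop at the start). It goes down with the grate but does not turn; pressing it presses the grate.
Not all that is in view belongs to the job. Of the things that look like the part that bears rim_centre, the smaller one is meant.

How it is judged:
On the way:
1. the notch is over the pin (horizontal distance between notch and pin_top below 0.007 m), for 0.1 s.
At the end, for the whole second after the job is handed in: The notch is within 6 mm of the pin seen from above, the grate is pressed down at least 6.5 mm of its 8 mm, and pitcher, glass and tamper stand upright (value of joint grate_seat above 0.0065 m and horizontal distance between notch and pin_top below 0.006 m and angle between each of milk_pitcher, shot_glass, tamper's own z axis and vertical below 0.1 rad); the robot touches nothing.
It fails at once if the grate was lifted by more than 4 mm (value of joint grate_seat below -0.004 m).
It fails at once if a bystander was moved by more than 20 mm (distance of any of milk_pitcher, shot_glass, tamper from where it was at the start of the episode above 0.02 m).
It also fails if it takes over 56 s, if anything falls off the work surface, if the arm or the gripper's body presses on something with over 40 N, if the wrist force passes 120 N, or if a joint passes its speed limit or range.

## Working session

There is one attempt and no reset: what is moved stays moved. The work goes in short steps, Python scripts to look and compute and a tool call to move; the robot and the scene stay as the last step left them, time stands still between calls to the robot, and variables do not carry over. Pictures are saved under pics/ and viewed, at most 11 in all, crops included, and the job is handed in when it is done.

Besides the shell and the picture viewer there is one more tool, called after "Emit:" by a JSON object that holds its "fn" and its "kwargs". drive_tool: Moves the arm, as the interface text tells. Its arguments: {"type":"object","properties":{"rows":{"type":"array","items":{"type":"array"}},"jaw":{"type":"number"},"grip_force":{"type":"number"}},"required":["rows"]}

```bash
mkdir -p pics; cat > h.py <<'E'
import numpy as np, cv2
from station import ctrl, vision
def cam(n):
    d=vision.get_image(n); d['f']=240/np.tan(np.radians(d['vertical_fov'])/2); d['R']=np.array(d['R']); d['t']=np.array(d['t']); return d
def ray(d,u,v):
    r=d['R'].T@np.array([(u-d['cx'])/d['f'],(v-d['cy'])/d['f'],1]); return -d['R'].T@d['t'], r
def onz(d,u,v,z):
    c,r=ray(d,u,v); return c+r*(z-c[2])/r[2]
def pix(d,X):
    p=d['R']@np.array(X)+d['t']; return d['f']*p[0]/p[2]+d['cx'], d['f']*p[1]/p[2]+d['cy']
E
python3 - <<'E'
from h import *
for n in ('top','side'):
    d=cam(n); cv2.imwrite(f'pics/{n}0.png',d['image']); print(n,d['f'],ray(d,320,240))
o=ctrl.get_obs(); print(o['t'],o['tool_pos'],o['tool_rot'],o['opening'],ctrl.finger_overhang)
E
```

```text
top 498.56473804923206 (array([0.5145777 , 0.08758119, 1.06292733]), array([ 0.06103543,  0.00786814, -0.99811953]))
side 623.5400867494175 (array([ 0.61173537, -0.72590996,  0.70806045]), array([-0.04605879,  0.79299585, -0.60756457]))
0.1 [0.26756089 0.56436475 0.3027746 ] [-6.89715716e-01 -3.06430619e+00  2.74653126e-03] 0.08548039491632954 0.0726
```

View pics/top0.png

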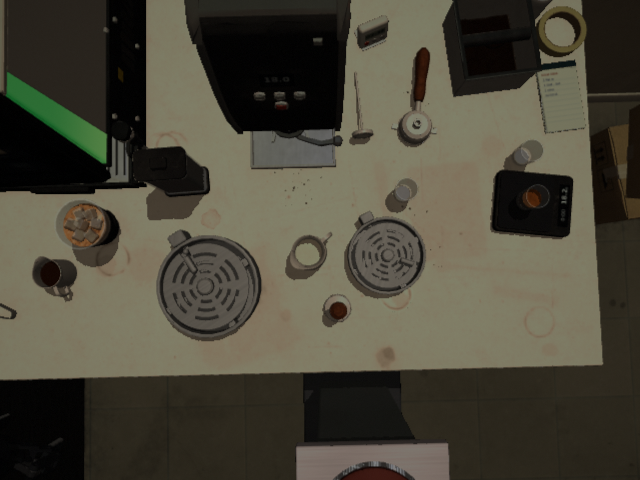

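View pics/side0.png

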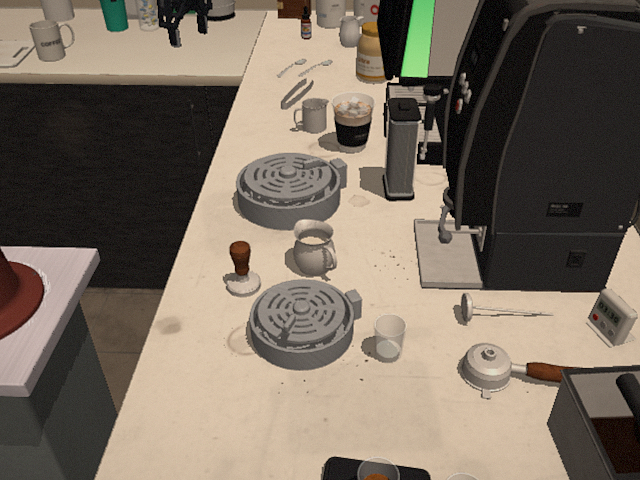

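Two rinsers are visible in the top view: a larger one at (208,286), about 103 px across, and a smaller one at (387,256), about 78 px across with its ear at (366,218). The smaller is the one meant. In the side view it is at (303,322), with the pitcher, tamper and glass around it. I'll confirm in an enlarged crop.

```bash
python3 - <<'E'
from h import *
d=cam('top'); s=cam('side')
a=cv2.resize(d['image'][200:310,290:440],None,fx=5,fy=5,interpolation=cv2.INTER_CUBIC)
a=cv2.convertScaleAbs(a,alpha=1.6)
cv2.imwrite('pics/c1.png',a)
b=cv2.resize(s['image'][265:380,225:385],None,fx=5,fy=5,interpolation=cv2.INTER_CUBIC)
cv2.imwrite('pics/c2.png',cv2.convertScaleAbs(b,alpha=1.4))
for p in [(387,256),(208,286)]: print(onz(d,*p,.04))
for q in [(348,256),(426,256),(158,286),(260,286)]: print(onz(d,*q,.04))
E
```

```text
[ 0.54058178 -0.0408263   0.04      ]
[0.48903383 0.32718938 0.04      ]
[0.5427197  0.03909725 0.04      ]
[ 0.53844522 -0.12069926  0.04      ]
[0.49174802 0.42958608 0.04      ]
[0.4862134  0.22078475 0.04      ]
```

View pics/c1.png

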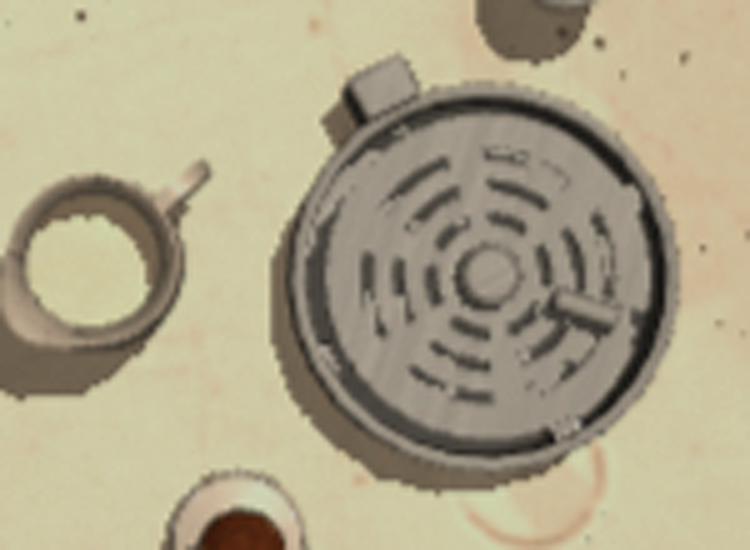

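View pics/c2.png

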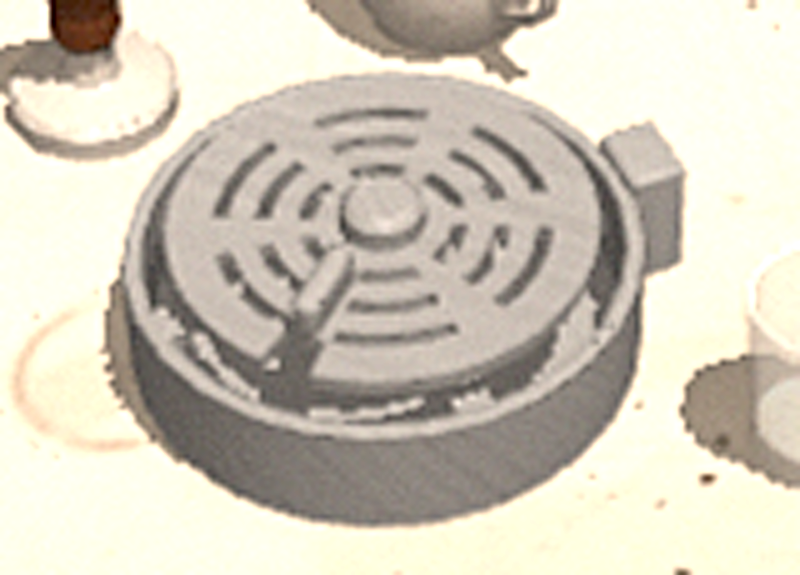

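The crops confirm the smaller rinser: 160 mm wide, a square ear top at crop (385,85), the fin from (553,300) to (612,320), the button at (489,277), and the notch beyond the fin. Next I compute the geometry.

```bash
python3 - <<'E'
from h import *
d=cam('top'); s=cam('side')
T=lambda u,v,z: onz(d,290+(u-2)/5,200+(v-2)/5,z)
S=lambda u,v,z: onz(s,225+(u-2)/5,265+(v-2)/5,z)
print('rim',T(485,274,.04)); 
for p in [(291,274),(680,274),(485,83),(485,465)]: print(T(*p,.04))
b=T(489,276,.058); bs=S(382,200,.058); print('button',b,bs)
e=T(388,83,.044); es=S(642,153,.044); print('ear',e,es)
f1,f2=T(556,301,.062),T(612,322,.062); print('fin',f1,f2); g1,g2=S(343,250,.062),S(300,305,.062); print(g1,g2)
c=(b+bs)/2
ang=lambda p:np.degrees(np.arctan2(p[1]-c[1],p[0]-c[0]))
print('c',c); 
for n,p in dict(e=e,es=es,f1=f1,f2=f2,g1=g1,g2=g2,f=(f1+f2)/2,g=(g1+g2)/2).items(): print(n,ang(p),np.hypot(*(p-c)[:2]))
# bystanders
P=lambda u,v,z:onz(d,u,v,z)
print('pitcher',P(308,253,.1),P(329,236,.09),'tamper',P(338,311,.09),'glass',P(403,191,.06))
from scipy.spatial.transform import Rotation as R
print(R.from_rotvec(ctrl.get_obs()['tool_rot']).as_matrix().round(3))
E
```

```text
rim [ 0.54388287 -0.04011988  0.04      ]
[0.54601129 0.03940977 0.04      ]
[ 0.54174484 -0.12000899  0.04      ]
[ 0.62255695 -0.04283211  0.04      ]
[ 0.46594252 -0.03743294  0.04      ]
button [ 0.54251863 -0.03945534  0.058     ] [ 0.54174403 -0.03896985  0.058     ]
ear [ 0.62321199 -0.00253305  0.044     ] [6.20280465e-01 1.77018579e-04 4.40000000e-02]
fin [ 0.53166836 -0.06544944  0.062     ] [ 0.52266251 -0.0875676   0.062     ]
[ 0.53225498 -0.06495256  0.062     ] [ 0.52172023 -0.08799483  0.062     ]
c [ 0.54213133 -0.0392126   0.058     ]
e 24.3412079467309 0.08899136170373557
es 26.749537604479748 0.08751474125565135
f1 -111.7415773412977 0.028246161912397757
f2 -111.93082712090467 0.05212716126897917
g1 -110.99166647769523 0.027569687764923117
g2 -112.70504230777243 0.05288023582432205
f -111.86431776391937 0.040186611624413025
g -112.11789718043154 0.04022091054393872
pitcher [0.54892846 0.11901149 0.1       ] [0.58143519 0.07744693 0.09      ] tamper [0.43533444 0.06400353 0.09      ] glass [ 0.67082417 -0.07525143  0.06      ]
[[-0.904  0.428 -0.   ]
 [ 0.428  0.904 -0.001]
 [ 0.    -0.001 -1.   ]]
```

Emit:
{"fn": "drive_tool", "kwargs": {"rows": [[[-0.028,-0.0275,0],0],[[-0.028,-0.0275,0],0],[[-0.028,-0.0275,0],0],[[-0.028,-0.0275,0],0],[[-0.028,-0.0275,0],0],[[-0.028,-0.0275,0],0],[[-0.028,-0.0275,0],0],[[-0.028,-0.0275,0],0],[[-0.028,-0.0275,0],0],[[-0.028,-0.0275,0],0]], "jaw": 1}}

```text
t: 1.3
tool_pos: [0.4031, 0.1948, 0.3041]
tool_rot: [0.689, 3.064, 0.001]
contact_force: [1.7, 0.5, -0.2]
opening: -0.0001
grip_force: 0.0
```

Emit:
{"fn": "drive_tool", "kwargs": {"rows": [[[-0.028,-0.0275,0],0],[[-0.028,-0.0275,0],0],[[-0.028,-0.0275,0],0],[[-0.028,-0.0275,0],0],[[-0.028,-0.0275,0],0],[[-0.028,-0.0275,0],0],[[-0.028,-0.0275,0],0]]}}

```text
t: 2.0
tool_pos: [0.4978, -0.0633, 0.304]
tool_rot: [0.69, 3.064, 0.0]
contact_force: [0.6, -0.1, 0.3]
opening: -0.0002
grip_force: 0.0
```

Emit:
{"fn": "drive_tool", "kwargs": {"rows": [[[0,0,0],0.147],[[0,0,0],0.147],[[0,0,0],0.147],[[0,0,0],0.147],[[0,0,0],0.147],[[0,0,0],0.147],[[0,0,0],0.147],[[0,0,0],0.147],[[0,0,0],0.147],[[0,0,0],0.147]]}}

```text
t: 3.0
tool_pos: [0.4975, -0.0617, 0.3039]
tool_rot: [2.572, 1.803, 0.0]
contact_force: [-1.1, 0.5, 0.4]
opening: -0.0
grip_force: 0.0
```

Emit:
{"fn": "drive_tool", "kwargs": {"rows": [[[0,0,0.01],0.147],[[0,0,0.01],0.147],[[0,0,0.01],0.147],[[0,0,0.01],0.147],[[0,0,0.01],0.147],[[0,0,0.01],0.147],[[0,0,0.01],0.147],[[0,0,0.01],0.147],[[0,0,0.01],0.147],[[0,0,0.01],0.147]]}}

```text
t: 4.0
tool_pos: [0.4975, -0.0616, 0.2035]
tool_rot: [3.118, -0.387, 0.0]
contact_force: [0.7, -0.1, -0.2]
opening: -0.0002
grip_force: 0.0
```

Emit:
{"fn": "drive_tool", "kwargs": {"rows": [[[0,0,0],0.144],[[0,0,0],0],[[0,0,0],0]]}}

```text
t: 4.3
tool_pos: [0.4977, -0.0617, 0.2041]
tool_rot: [3.084, -0.597, 0.001]
contact_force: [0.5, 0.8, 1.1]
opening: -0.0
grip_force: 0.0
```

```bash
cat > st.py <<'E'
from h import *
from scipy.spatial.transform import Rotation as R
o=ctrl.get_obs(); M=R.from_rotvec(o['tool_rot']).as_matrix(); p=np.array(o['tool_pos'])
tip=p+M[:,2]*ctrl.finger_overhang
print(o['t'],'tcp',p.round(4),'tip',tip.round(4),'ovh',ctrl.finger_overhang,'open',o['opening'],'F',np.round(o['contact_force'],1),'q6',o['q'][5])
print(M.round(3), 'phi',np.degrees(np.arctan2(M[1,0],M[0,0])))
E
python3 - <<'E'
from st import *
d=cam('wrist'); cv2.imwrite('pics/w1.png',d['image'])
print('tip px',pix(d,tip))
E
```

```text
4.3 tcp [ 0.4977 -0.0617  0.2041] tip [ 0.4977 -0.0617  0.1315] ovh 0.0726 open -2.7245043865105556e-05 F [0.5 0.8 1.1] q6 1.6812259529426303
[[ 0.928 -0.373  0.   ]
 [-0.373 -0.928 -0.   ]
 [ 0.    -0.    -1.   ]] phi -21.90172516421323
tip px (np.float64(326.0047573775129), np.float64(305.6185526970913))
```

View pics/w1.png

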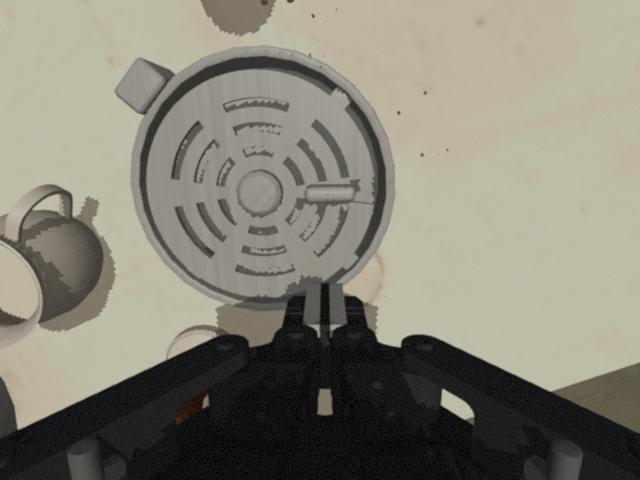

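The wrist view shows the pan with the button at (260,193), the fin from (305,193) to (356,192), the notch beside it at (365,192), and the ear top at about (139,84). The fingertips are at (325,290), on the correct side of the fin to push it.

```bash
python3 - <<'E'
from st import *
d=cam('wrist')
b=onz(d,260,193,.057); c=b
ang=lambda p:np.degrees(np.arctan2(p[1]-c[1],p[0]-c[0]))
for n,u,v,z in [('fin1',305,193,.062),('fin2',356,192,.062),('notch',365,192,.048),('ear',140,82,.044)]:
    p=onz(d,u,v,z); print(n,p,ang(p),np.hypot(*(p-c)[:2]))
cs=[onz(d,u,v,.04) for u,v in ((132,180),(394,180),(262,46))]
print(b,cs)
Cxy=np.array([.5425,-.0393]); print('C rel tip in tool', M[:2,:2].T@(Cxy-tip[:2]))
E
```

```text
4.35 tcp [ 0.4978 -0.0617  0.2043] tip [ 0.4978 -0.0617  0.1317] ovh 0.0726 open -1.1482474410469372e-05 F [ 0.1  0.3 -1. ] q6 1.6816834535743066
[[ 0.928 -0.373  0.001]
 [-0.373 -0.928 -0.   ]
 [ 0.001 -0.    -1.   ]] phi -21.925966117981385
fin1 [ 0.53389493 -0.06408978  0.062     ] -110.26468769711033 0.02532071378691816
fin2 [ 0.52405326 -0.09000501  0.062     ] -110.54182952516102 0.05304121290719319
notch [ 0.51982327 -0.09511918  0.048     ] -112.63367853695512 0.05935402889899062
ear [ 0.622206   -0.00169591  0.044     ] 25.910132839565843 0.08842998901364088
[ 0.54266495 -0.04033635  0.057     ] [array([0.57696761, 0.03075189, 0.04      ]), array([ 0.51872403, -0.11394986,  0.04      ]), array([ 0.6145972 , -0.07112984,  0.04      ])]
C rel tip in tool [ 0.03308749 -0.03748136]
```

Emit:
{"fn": "drive_tool", "kwargs": {"rows": [[[0,0.0025,0.01],0],[[0,0,0.01],0],[[0,0,0.01],0],[[0,0,0.01],0],[[0,0,0.01],0],[[0,0,0.01],0],[[0,0,0.01],0],[[0,0,0.008],0],[[0,0,0],0],[[0,0,0],0]]}}

```text
t: 5.4
tool_pos: [0.4967, -0.064, 0.1258]
tool_rot: [-3.083, 0.601, 0.0]
contact_force: [-0.3, 0.3, 1.1]
opening: -0.0002
grip_force: 0.0
```

Emit:
{"fn": "drive_tool", "kwargs": {"rows": [[[0.003,0,0],0],[[0.003,0,0],0],[[0.003,0,0],0],[[0.003,0,0],0],[[0.003,0,0],0],[[0.001,0,0],0],[[0,0,0],0],[[0,0,0],0]]}}

```text
t: 6.2
tool_pos: [0.5114, -0.0699, 0.1258]
tool_rot: [-3.083, 0.601, 0.001]
contact_force: [-0.5, 0.4, -0.4]
opening: -0.0001
grip_force: 0.0
```

```bash
python3 - <<'E'
from st import *
print(M[:2,:2].T@(np.array([.5425,-.0393])-tip[:2]))
d=cam('wrist'); cv2.imwrite('pics/w2.png',d['image'])
E
```

```text
6.2 tcp [ 0.5114 -0.0699  0.1258] tip [ 0.5113 -0.0699  0.0532] ovh 0.0726 open -0.0001402254654723278 F [-0.5  0.4 -0.4] q6 1.6757468769437691
[[ 0.927 -0.376 -0.   ]
 [-0.376 -0.927  0.   ]
 [-0.     0.    -1.   ]] phi -22.0674477277391
[ 0.01736617 -0.04010363]
```

View pics/w2.png

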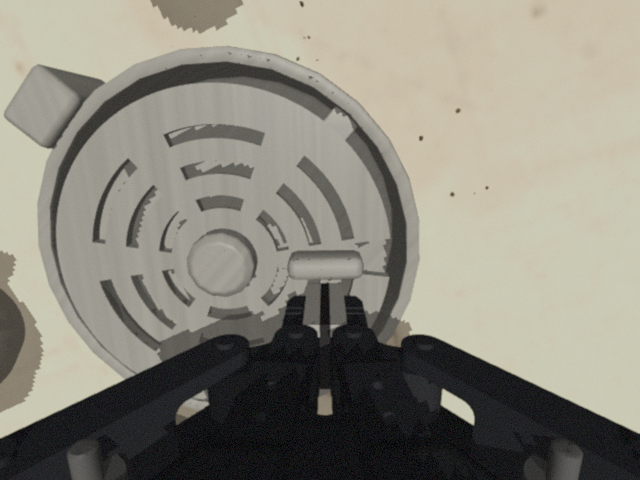

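The fingertip is just behind the fin (fin lower edge at (325,283)) and centred on it. I'll now orbit it around the axis.

Emit:
{"fn": "drive_tool", "kwargs": {"rows": [[[0.002,0,0],0],[[0.00427,0.0014,0],-0.1047],[[0.00427,0.0014,0],-0.1047],[[0.00427,0.0014,0],-0.1047],[[0.00427,0.0014,0],-0.1047],[[0.00427,0.0014,0],-0.1047],[[0,0,0],0]]}}

```text
t: 6.95
tool_pos: [0.5329, -0.0812, 0.1257]
tool_rot: [-3.134, -0.217, 0.001]
contact_force: [-0.3, 0.1, -0.8]
opening: -0.0003
grip_force: 0.2
```

```bash
python3 - <<'E'
from st import *
print(M[:2,:2].T@(np.array([.5425,-.0393])-tip[:2]))
E
```

```text
6.95 tcp [ 0.5329 -0.0812  0.1257] tip [ 0.5328 -0.0812  0.0531] ovh 0.0726 open -0.00025782864109882695 F [-0.3  0.1 -0.8] q6 1.143306900619947
[[ 0.99   0.138 -0.001]
 [ 0.138 -0.99   0.   ]
 [-0.001 -0.    -1.   ]] phi 7.910459102495675
[ 0.01537325 -0.04016033]
```

Emit:
{"fn": "drive_tool", "kwargs": {"rows": [[[0.00427,0.0014,0],-0.1047],[[0.00427,0.0014,0],-0.1047],[[0.00427,0.0014,0],-0.1047],[[0.00427,0.0014,0],-0.1047],[[0.00427,0.0014,0],-0.1047],[[0.00427,0.0014,0],-0.1047],[[0.00427,0.0014,0],-0.1047],[[0.00427,0.0014,0],-0.1047],[[0.00427,0.0014,0],-0.1047],[[0.00427,0.0014,0],-0.1047]]}}

```text
t: 7.95
tool_pos: [0.5735, -0.0691, 0.1256]
tool_rot: [-2.604, -1.757, 0.003]
contact_force: [-2.5, -0.4, 0.3]
opening: -0.0002
grip_force: 1.1
```

Emit:
{"fn": "drive_tool", "kwargs": {"rows": [[[0.00427,0.0014,0],-0.1047],[[0.00427,0.0014,0],-0.1047],[[0.00427,0.0014,0],-0.1047],[[0.00427,0.0014,0],-0.1047],[[0.00427,0.0014,0],-0.1047],[[0,0,0],0],[[0,0,0],0]]}}

```text
t: 8.65
tool_pos: [0.5845, -0.0492, 0.1259]
tool_rot: [2.067, 2.366, 0.001]
contact_force: [-0.5, -0.1, 0.7]
opening: -0.0
grip_force: 0.0
```

```bash
python3 - <<'E'
from st import *
print(M[:2,:2].T@(np.array([.5425,-.0393])-tip[:2]))
d=cam('wrist'); cv2.imwrite('pics/w3.png',d['image'])
E
```

```text
8.65 tcp [ 0.5845 -0.0492  0.1259] tip [ 0.5846 -0.0492  0.0533] ovh 0.0726 open -4.8766380998217744e-05 F [-0.5 -0.1  0.7] q6 -0.3457290123606058
[[-0.134  0.991  0.   ]
 [ 0.991  0.134  0.   ]
 [ 0.     0.    -1.   ]] phi 97.71520485949615
[ 0.01548109 -0.04034416]
```

View pics/w3.png

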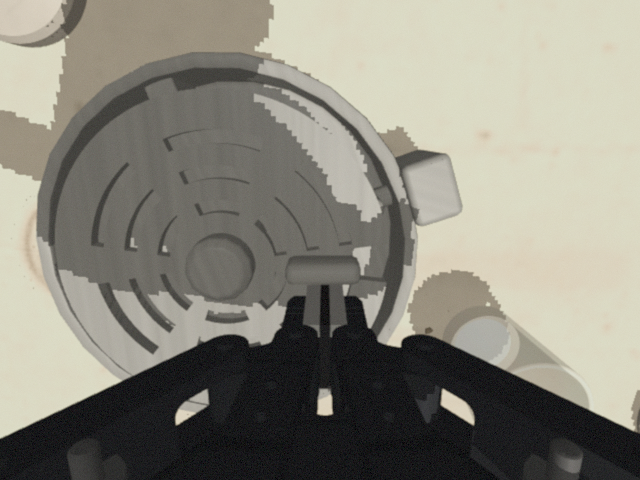

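The fin has turned with the tip and now lies from (286,269) to (358,269). The pin shows at about (383,195) beside the ear, whose top is at (434,188). I'll measure what angle remains.

```bash
cat > m.py <<'E'
from st import *
def go(items,bt):
    d=cam('wrist'); c=np.array([.5425,-.0393])
    ang=lambda p:np.degrees(np.arctan2(p[1]-c[1],p[0]-c[0]))
    for n,u,v,z in items:
        p=onz(d,u,v,z); print(n,p.round(4),'ang',ang(p).round(2),'r',np.hypot(*(p[:2]-c)).round(4))
E
python3 - <<'E'
from m import *
go([('button',220,262,.058),('finin',287,268,.062),('finout',358,268,.062),('pin',381,196,.0425),('ear',434,188,.044)],0)
E
```

```text
8.7 tcp [ 0.5846 -0.0493  0.126 ] tip [ 0.5846 -0.0493  0.0534] ovh 0.0726 open 4.9522639255981955e-05 F [-0.1  0.5 -0.2] q6 -0.3463014431058642
[[-0.135  0.991  0.001]
 [ 0.991  0.135  0.   ]
 [ 0.     0.001 -1.   ]] phi 97.74353510725796
button [ 0.5438 -0.0343  0.058 ] ang 75.01 r 0.0052
finin [ 0.5688 -0.0319  0.062 ] ang 15.73 r 0.0274
finout [ 0.5942 -0.0285  0.062 ] ang 11.84 r 0.0528
pin [ 0.6012 -0.0042  0.0425] ang 30.87 r 0.0684
ear [0.6208 0.0018 0.044 ] ang 27.72 r 0.0884
```

Emit:
{"fn": "drive_tool", "kwargs": {"rows": [[[0.00427,0.0014,0],-0.1047],[[0.00427,0.0014,0],-0.1047],[[0.00427,0.0014,0],-0.1047],[[0,0,0],0],[[0,0,0],0],[[-0.01,0,0],0],[[-0.01,0,0],0],[[0,0,-0.02],0],[[0,0,-0.02],0],[[0,0,0],0]]}}

```text
t: 9.75
tool_pos: [0.5965, -0.0552, 0.1694]
tool_rot: [1.666, 2.656, 0.003]
contact_force: [0.9, -1.1, 0.8]
opening: -0.0001
grip_force: 0.0
```

```bash
python3 - <<'E'
from st import *
d=cam('wrist'); cv2.imwrite('pics/w4.png',d['image'])
E
```

```text
9.75 tcp [ 0.5965 -0.0552  0.1694] tip [ 0.597  -0.0553  0.0968] ovh 0.0726 open -6.713045396947432e-05 F [ 0.9 -1.1  0.8] q6 -0.6669880880456175
[[-0.435  0.9    0.006]
 [ 0.9    0.435 -0.001]
 [-0.004  0.005 -1.   ]] phi 115.81366454072372
```

View pics/w4.png

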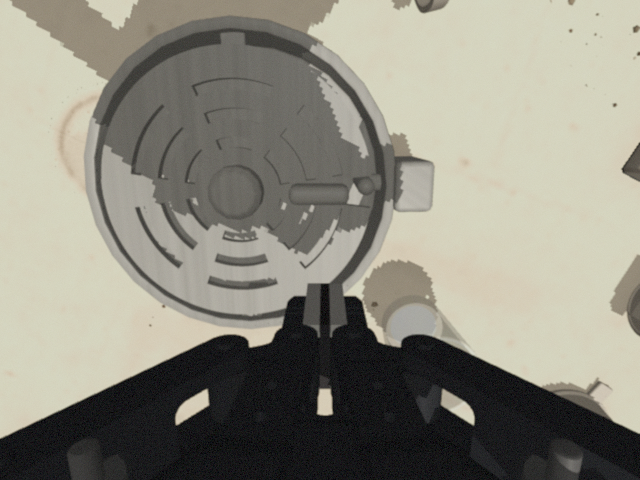

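The pin (365,186) now sits in the notch beyond the fin (290–348, 194). The button is at (235,191) and the ear top at (416,184). I'll compute the residual and take an enlarged crop.

```bash
python3 - <<'E'
from h import *
d=cam('wrist')
im=d['image'][140:240,270:400]; im=cv2.convertScaleAbs(cv2.resize(im,None,fx=6,fy=6,interpolation=cv2.INTER_CUBIC),alpha=2.0)
cv2.imwrite('pics/w5.png',im)
b=onz(d,235,190,.058); ang=lambda p:np.degrees(np.arctan2(p[1]-b[1],p[0]-b[0]))
for n,u,v,z in [('f1',290,194,.062),('f2',348,194,.062),('pin',365,186,.0425),('ear',416,184,.044),('b',235,190,.058)]:
    p=onz(d,u,v,z); print(n,p.round(4),ang(p),np.hypot(*(p-b)[:2]))
E
```

```text
f1 [ 0.5651 -0.0257  0.062 ] 23.017908499198025 0.025502624463668955
f2 [ 0.5885 -0.0143  0.062 ] 24.413313159398925 0.051553524857312946
pin [ 0.5968 -0.0092  0.0425] 25.573004037675176 0.06120637878224937
ear [0.6188 0.0027 0.044 ] 26.42204532525717 0.08617714931788878
b [ 0.5416 -0.0356  0.058 ] 0.0 0.0
```

View pics/w5.png

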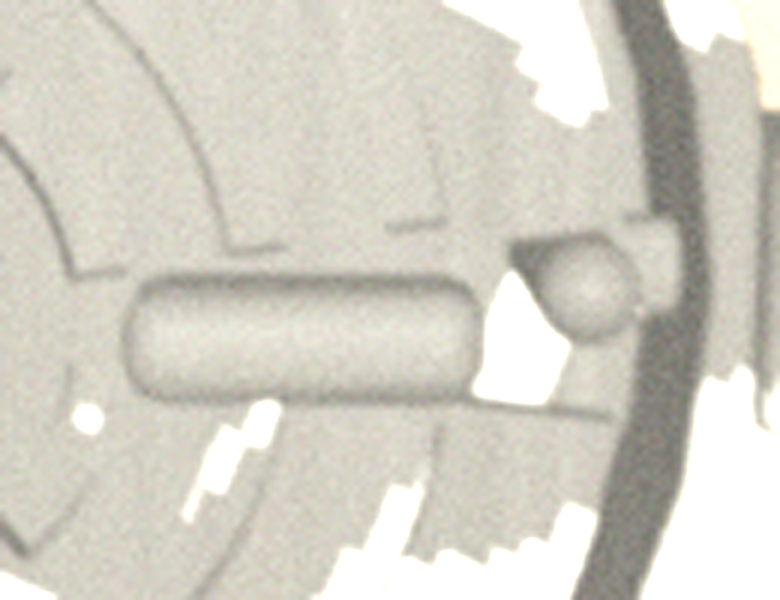

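```bash
python3 - <<'E'
from st import *
d=cam('wrist')
b=onz(d,235,190,.058); ang=lambda p:np.degrees(np.arctan2(p[1]-b[1],p[0]-b[0]))
for n,u,v,z in [('notch top',270+560/6,140+240/6,.048),('notch bot',270+560/6,140+407/6,.048),('notch',270+560/6,140+324/6,.048),('pin',270+585/6,140+288/6,.0425),('pinlow',270+585/6,140+288/6,.041)]:
    p=onz(d,u,v,z); print(n,p.round(4),ang(p),M[:2,:2].T@(p-b)[:2])
print(ray(d,363,190)[1])
C=np.array([.5425,-.0393]);print('C tool',M[:2,:2].T@(C-tip[:2]))
E
```

```text
9.85 tcp [ 0.5947 -0.0545  0.1661] tip [ 0.5947 -0.0545  0.0935] ovh 0.0726 open -0.00013842009870795305 F [-0.1 -0.8  0.8] q6 -0.6670700157456222
[[-0.436  0.9    0.001]
 [ 0.9    0.436 -0.   ]
 [-0.001  0.001 -1.   ]] phi 115.84485762364373
notch top [ 0.5924 -0.0061  0.048 ] 29.07310082874539 [0.00334177 0.05924784]
notch bot [ 0.5986 -0.0181  0.048 ] 16.192040969425424 [-0.01013635  0.05959553]
notch [ 0.5955 -0.0121  0.048 ] 22.594300432592195 [-0.00337476  0.05942111]
pin [ 0.5969 -0.009   0.0425] 24.70714150872187 [-0.00123065  0.06196782]
pinlow [ 0.5971 -0.0091  0.041 ] 24.522027719585246 [-0.00143486  0.06213718]
[ 0.15255875 -0.08268253 -0.99750332]
C tool [ 0.03646685 -0.04035844]
```

The notch centre is about 2 mm (2°) short of the pin. I'll go back down and push 2° more.

Emit:
{"fn": "drive_tool", "kwargs": {"rows": [[[0,0,0.02],0],[[0,0,0.02],0],[[0,0,0],0],[[0.01,0,0],0],[[0.008,0,0],0],[[0.002,0,0],0],[[0.0014,0.0005,0],-0.035],[[0,0,0],0],[[0,0,0],0],[[0,0,0],0]]}}

```text
t: 10.9
tool_pos: [0.5855, -0.0343, 0.1264]
tool_rot: [1.621, 2.691, 0.001]
contact_force: [0.1, -0.3, -0.7]
opening: -0.0002
grip_force: 0.0
```

Emit:
{"fn": "drive_tool", "kwargs": {"rows": [[[-0.01,0,0],0],[[-0.01,0,0],0],[[0,0,-0.02],0],[[0,0,-0.02],0],[[0,0,0],0],[[0,0,0],0]]}}

```text
t: 11.5
tool_pos: [0.5951, -0.0527, 0.166]
tool_rot: [1.621, 2.69, 0.0]
contact_force: [0.7, 0.8, -0.0]
opening: -0.0004
grip_force: 0.0
```

```bash
python3 - <<'E'
from st import *
d=cam('wrist')
C=np.array([.5425,-.0393]);print('C tool',M[:2,:2].T@(C-tip[:2]))
im=d['image'][140:240,270:400]; im=cv2.convertScaleAbs(cv2.resize(im,None,fx=6,fy=6,interpolation=cv2.INTER_CUBIC),alpha=2.0)
cv2.imwrite('pics/w6.png',im)
E
```

```text
11.5 tcp [ 0.5951 -0.0527  0.166 ] tip [ 0.5952 -0.0527  0.0934] ovh 0.0726 open -0.0003509696243369254 F [ 0.7  0.8 -0. ] q6 -0.6992701818003145
[[-0.467  0.884  0.001]
 [ 0.884  0.467 -0.   ]
 [-0.001  0.001 -1.   ]] phi 117.87188112559413
C tool [ 0.03650372 -0.04030638]
```

View pics/w6.png

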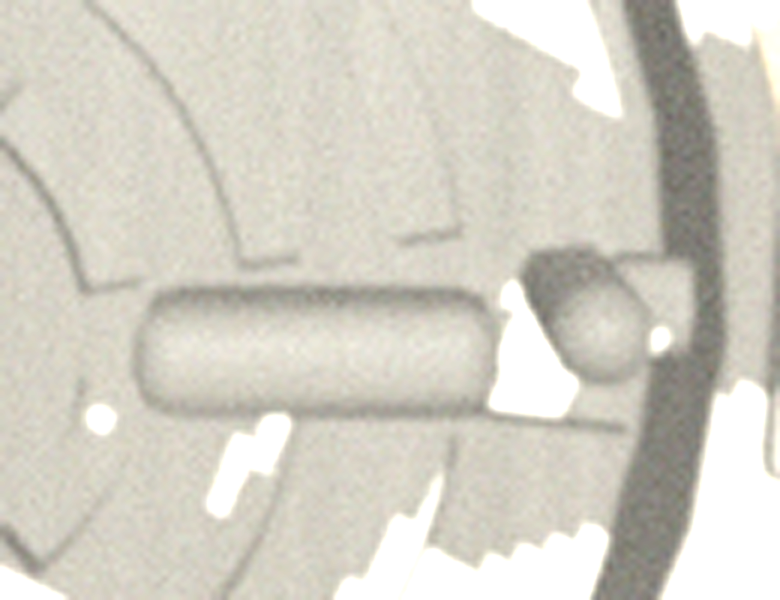

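The pin (328) is now centred in the notch (252–425, centre 338, allowing about 11 px of parallax). I'll move over the button and press.

Emit:
{"fn": "drive_tool", "kwargs": {"rows": [[[0.012,-0.0134,0],0],[[0.012,-0.0134,0],0],[[0.0125,-0.0135,0],0],[[0,0,0],0],[[0,0,0.015],0],[[0,0,0.015],0],[[0,0,0.003],0],[[0,0,0],0],[[0,0,0],0]]}}

```text
t: 12.45
tool_pos: [0.5423, -0.0388, 0.1326]
tool_rot: [-1.62, -2.691, 0.0]
contact_force: [0.9, -0.4, -0.5]
opening: 0.0001
grip_force: 0.0
```

Emit:
{"fn": "drive_tool", "kwargs": {"rows": [[[0,0,0.002],0],[[0,0,0.002],0],[[0,0,0.002],0],[[0,0,0.002],0],[[0,0,0],0],[[0,0,0],0]]}}

```text
t: 13.05
tool_pos: [0.5424, -0.0388, 0.1253]
tool_rot: [1.62, 2.691, 0.001]
contact_force: [0.2, 0.2, 3.1]
opening: -0.0001
grip_force: 1.7
```

Emit:
{"fn": "drive_tool", "kwargs": {"rows": [[[0,0,0.001],0],[[0,0,0.001],0],[[0,0,0.001],0],[[0,0,0.001],0],[[0,0,0],0],[[0,0,0],0]]}}

```text
t: 13.65
tool_pos: [0.5425, -0.0388, 0.1225]
tool_rot: [1.62, 2.691, 0.0]
contact_force: [-3.7, 0.7, 11.8]
opening: 0.0
grip_force: 6.2
```

Emit:
{"fn": "drive_tool", "kwargs": {"rows": [[[0,0,0.001],0],[[0,0,0.001],0],[[0,0,0],0],[[0,0,0],0]]}}

```text
t: 14.05
tool_pos: [0.5427, -0.0388, 0.1224]
tool_rot: [-1.62, -2.692, 0.001]
contact_force: [-8.7, 2.1, 23.5]
opening: 0.0003
grip_force: 11.6
```

The tip stopped hard at 0.0498 m, and the fully seated button height should be 0.050 m. Next I retreat straight up and check.

Emit:
{"fn": "drive_tool", "kwargs": {"rows": [[[0,0,-0.003],0],[[0,0,-0.02],0],[[0,0,-0.04],0],[[0,0,-0.04],0],[[0,0,-0.04],0],[[0,0,0],0],[[0,0,0],0]]}}

```text
t: 14.75
tool_pos: [0.542, -0.0387, 0.2621]
tool_rot: [1.62, 2.691, 0.0]
contact_force: [0.9, 0.4, -0.4]
opening: -0.0002
grip_force: 0.0
```

```bash
python3 - <<'E'
from st import *
s=cam('side')
# fin top heights via side view: predicted pixels of fin outer/inner top ends for seated / proud
C=np.array([.5425,-.0393]); u=np.array([np.cos(np.radians(25.5)),np.sin(np.radians(25.5))])
a=s['image'][265:380,225:385]
a=cv2.convertScaleAbs(cv2.resize(a,None,fx=5,fy=5,interpolation=cv2.INTER_CUBIC),alpha=1.4)
for z,col in ((.048,(0,0,255)),(.040,(0,255,0))):
    pts=[pix(s,[C[0]+.066*np.cos(t),C[1]+.066*np.sin(t),z]) for t in np.linspace(0,6.283,60)]
    cv2.polylines(a,[np.int32([((x-225)*5+2,(y-265)*5+2) for x,y in pts])],True,col,1)
cv2.imwrite('pics/s2.png',a)
E
```

```text
14.75 tcp [ 0.542  -0.0387  0.2621] tip [ 0.5421 -0.0387  0.1895] ovh 0.0726 open -0.0002154559463015188 F [ 0.9  0.4 -0.4] q6 -0.6953717615231086
[[-0.468  0.884  0.001]
 [ 0.884  0.468 -0.   ]
 [-0.     0.001 -1.   ]] phi 117.91103796050912
```

View pics/s2.png

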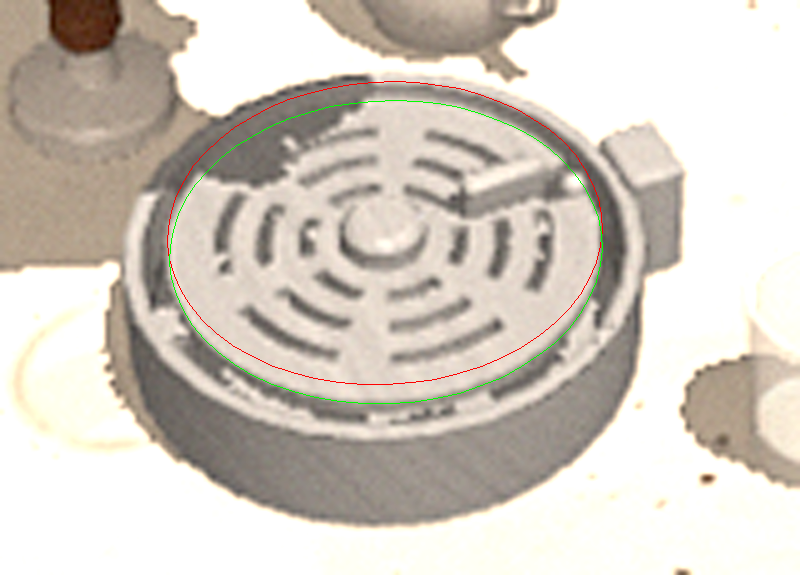

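The plate edge follows the green outline, which marks the seated height. The pin shows in the notch at (572,183), and the pitcher, glass and tamper have not moved. I'm handing in.

```bash
python3 -c "
from station import ctrl; print(ctrl.finish_job())"
```

```text
the job is handed in; nothing more can be done
None
```

I turned the grate until its notch was over the pin, pressed it down to its stop (about 8 mm), left the pitcher, glass and tamper where they stood, and handed the job in; no verdict came back.

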